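# Wind down the decorating stand and take the jug off

### The job

The jug on the decorating stand is finished. With the jug still on it, wind the stand's handwheel clockwise (seen from above), several turns as needed, until you feel it come up against its bottom stop, then back it off a quarter turn so the screw cannot jam, and leave it there. Then lift the jug by its overhead handle, keeping it upright, and set it down gently with its whole foot on the round plaster batt beside the stand, let go, and leave everything else where it is.

Things in the scene. Friction and masses are not known exactly. Their poses are not given: they have to be found in the camera images.
- spindle (a point): point on the level aluminium handwheel's upright axis, 139 mm above the table at mid-knob height, fixed to the stand. Axes are the stand's: z up, +y from wheel to lifting head. Stand: fixed grey base 130 x 350 mm, 32 mm high; gearbox 75 mm square, 75 mm high under the wheel. Wheel: three spokes, 138 mm across, rim 97 to 111 mm above the table, hub to 120 mm.
- knob (a point): middle of the handwheel's black knob: an upright plastic cylinder 24 mm in diameter and 54 mm tall, 112 to 166 mm above the table, 62 mm from the wheel's axis. It revolves freely on its own pin, so it can be held firmly from above and led round the circle without turning the fingers. Its orientation means nothing.
- wheel (a joint): handwheel angle, rad: 0 is the rigid bottom stop (gives under 0.02 rad); it grows counter-clockwise seen from above, raising the head 6 mm a turn. The knob stands at this angle from spindle's +x, counter-clockwise. Starts 1 to 2 turns up. Turning takes about 0.15 N m (2.5 N at the knob); it stays where left, also under the jug. A light push (10 N at the knob) held on the stop is enough.
- head_low (a point): centre of the top face of the lifting head (a level aluminium disc 136 mm across, 12 mm thick, 210 mm from the wheel's axis) when fully down: 56 mm above the table, fixed to the stand, same axes. The head itself is above this point by 6 mm per turn of the wheel; the jug stands on it.
- jug_mid (a point): half-way up the open terracotta jug, on its axis, 78 mm above its underside; z up. Foot 84 mm across, belly 110, rim 88 and 105 high; spout towards its +x reaches 82 mm from the axis. Fixed overhead handle: a round 12 mm bar arching along its y; the straight level top, 64 mm long, is centred on the axis with its centre line 72 mm above this point. Mass 0.4 to 0.65 kg.
- batt_top (a point): centre of the top face of the round white plaster batt, a fixed plain disc 176 mm across and 28 mm high; z up. It lies on one side of the stand, and on the other side is the mould; they may be swapped.
- mould: bystander: fixed white plaster block 160 x 170 x 50 mm with five round hollows; origin at the centre of its underside.
- beaker: bystander beyond the stand: white plastic beaker, 72 mm across, 100 mm high; origin at the centre of its underside.
- bowl: bystander beyond the stand: plaster bowl 116 mm across, 55 mm high; origin at the centre of its underside.
- brush: bystander beyond the stand: brush lying on the table, some 200 mm long.
Mind the look-alikes: they are no part of the job. There is more than one size of the part that bears jug_mid; the job needs the largest.

How it is judged:
By the outcome, as a careful person would: the job done as asked, in the order asked, and still so for the second after the job is handed in, with the robot touching nothing.
It also fails if it takes over 64 s, if anything falls off the work surface, if the arm or the gripper's body presses on something with over 40 N, if the wrist force passes 120 N, or if a joint passes its speed limit or range.

### The arm

A 6-joint arm with a two-finger parallel gripper is mounted at the origin on the work surface. World frame = base frame: x ahead of the robot, y to its left, z up, the work surface at z = 0. Lengths are in m, angles in rad, forces in N, time in s.
With the tool pointing down it reaches from about 0.35 to 0.875 m from the base axis. Payload 4.2 kg.
Tool frame: the origin (TCP) lies on the centre line of the jaws, within the pads' length; the fingertips stand 8 mm ahead of it and the grasp point (between the pads) lies 11 mm behind it (manip.finger_overhang is the distance from the TCP to the fingertips, in m); z points along the fingers, y is the line along which they close (so a half turn about z gives the same grasp; the last joint's range is limited). The gripper opens to 85 mm and grips with 20 to 120 N. Pads are 22 mm wide; open, the fingers measure 114 mm over their backs; the gripper's body (76 mm by 85 mm) begins 54 mm behind the grasp point. The pads swing forward as they close: fully open they stand 13 mm farther back than shut.
Start: joints at [-0.924, 0.385, 0.008, 0, -1.194, -0.259], TCP at [0.236, -0.579, 0.239] pointing down, gripper open.
Joint ranges: [-3.14, 3.14], [-1.21, 2.06], [-1.07, 1.41], [-3.16, 2.05], [-2.99, -0.16], [-3.1, 3.1]. Speed limits (rad/s): [2.79, 2.79, 3.14, 3.14, 3.14, 3.14].

### API

Orientations are given as a rotation vector (axis times angle).
In Python, from cell import manip, get_image, order gives the robot as it stands. The module is installed in compiled form; this text tells all that it offers.
- The arm moves only by the shell command python3 -m jog 'ROWS' [FORCE]. ROWS is JSON, a list of rows, each an object of numbers: "tx", "ty", "tz": the shift along the world's x, y, z in mm; "turn": the turn about the world's z in rad; "gripper": the finger opening in mm, from 0 to 85.4. A call has 1 to 12 rows; each row shifts and turns the commanded pose from where the row before left it; what a row does not reach is not made up. A row lasts 1/8 s, in which the tool goes at most 62.5 mm and 10.7 degrees, less where a joint would pass 70% of its speed; a pose out of reach is approached as far as the arm can. A call with a gripper value outside its range is refused whole. The fingers move at their own pace and stop on an object; FORCE is the grip in N (left out, the last holds). Time passes only in rows, so rows that do not move let the fingers close. It gives the time, the measured TCP pose, the force, the opening and the grip force at its end, in the units of the state.
- manip.get_obs(): the state, without advancing time (a new reading comes with each control period).
- get_image(name): name is "scene" or "top" or "wrist"; returns a dict with "image" (400x640x3 uint8, blue, green, red), "depth" (400x640 float32, m along the optical axis (not along the pixel's ray), 0 where there is no reading), "camera_matrix" (3x3 intrinsics, pixels), "extrinsics" (4x4, takes a point from camera to world coordinates). Camera axes: x right, y down, z forward; pixel columns grow to the right and rows downward; lengths in m; the calibration is good to about 2 mm. A picture is of the moment at which its call begins.
- order.job_done(): hands the job in; it is judged then, once.
The state is a dict: "time_s": time; "joint_pos": joint angles; "joint_vel": joint speeds; "joint_efforts": joint torques, N m; "position": TCP position; "tool_rot": TCP orientation; "force": force on the tool from outside, world axes, zero at the start; "moment": the same for the moment, N m; "width": opening from 0.0 (shut) to 1.0 (fully open); "gripper_force": force on a finger pad.
Only numpy, scipy, OpenCV 4.12 (cv2) and the standard library are available. Lean on these libraries where they do the work, as an engineer would, in place of code of your own. Each camera call takes 0.05 s, during which the arm holds its last target. There are 200 camera calls.

## Working session

There is one attempt and no reset: what is moved stays moved. The work goes in short steps, Python scripts to look and compute and a shell command to move; the robot and the scene stay as the last step left them, time stands still between calls to the robot, and variables do not carry over. Pictures are saved under pics/ and viewed, at most 10 in all, crops included, and the job is handed in when it is done.

```bash
mkdir -p pics
cat > h.py <<'E'
import numpy as np, cv2
from cell import manip, get_image, order
def cloud(d):
    K=d["camera_matrix"];T=d["extrinsics"];z=d["depth"]
    v,u=np.mgrid[:z.shape[0],:z.shape[1]]
    P=np.stack([(u-K[0,2])/K[0,0]*z,(v-K[1,2])/K[1,1]*z,z],-1)@T[:3,:3].T+T[:3,3]
    P[z==0]=np.nan
    return P
def ray(d,u,v,h):
    K=d["camera_matrix"];T=d["extrinsics"]
    r=T[:3,:3]@np.array([(u-K[0,2])/K[0,0],(v-K[1,2])/K[1,1],1]);o=T[:3,3]
    return o+r*(h-o[2])/r[2]
E
python3 - <<'E'
from h import *
for n in("top","scene"):
    d=get_image(n);cv2.imwrite(f"pics/{n}0.png",d["image"]);np.save(f"{n}0.npy",cloud(d).astype(np.float32))
    print(n,d["camera_matrix"].round(1).tolist(),d["extrinsics"].round(3).tolist())
o=manip.get_obs();print(o)
E
```

```text
top [[493.7, 0.0, 323.0], [0.0, 493.7, 205.4], [0.0, 0.0, 1.0]] [[0.017, -0.995, 0.095, 0.451], [-1.0, -0.017, 0.002, -0.009], [-0.0, -0.095, -0.995, 1.275], [0.0, 0.0, 0.0, 1.0]]
scene [[462.6, 0.0, 318.9], [0.0, 462.6, 200.2], [0.0, 0.0, 1.0]] [[0.411, 0.699, -0.585, 1.274], [0.912, -0.309, 0.271, -0.326], [0.008, -0.645, -0.764, 1.006], [0.0, 0.0, 0.0, 1.0]]
{'time_s': 0.1, 'joint_pos': array([-9.24420927e-01,  3.85501752e-01,  6.76855727e-03, -4.16509063e-04,
       -1.19401024e+00, -2.58574360e-01]), 'joint_vel': array([ 0.00190368,  0.00139921,  0.00386434, -0.00020264,  0.00106139,
       -0.00132429]), 'joint_efforts': array([-4.78451257e-04, -3.93320739e+01,  1.88928437e+01,  4.19790968e+00,
       -2.62533540e-03,  9.36771897e-06]), 'position': array([ 0.23615402, -0.57812506,  0.23832274]), 'tool_rot': array([ 6.05012529e-01, -3.08227099e+00, -3.01611052e-03]), 'force': array([-0.40713456, -0.62553236,  0.33061637]), 'moment': array([0.05500396, 0.00715671, 0.04642335]), 'gripper_force': 0.0, 'width': 1.0036717755317122}
```

View pics/top0.png

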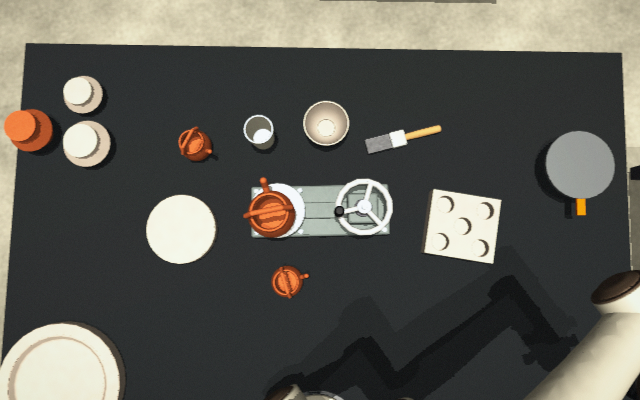

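View pics/scene0.png

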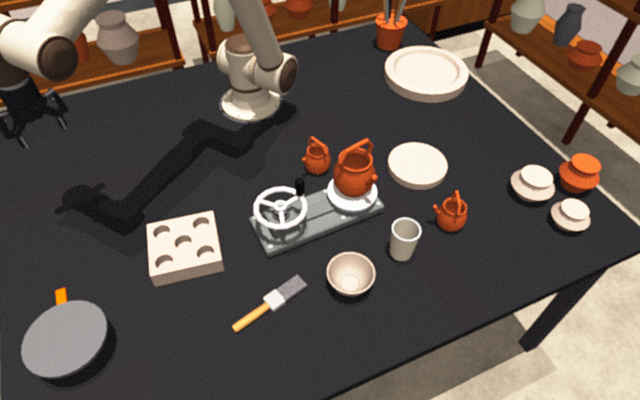

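Top view: image up is world +x and image left is +y. The wheel hub is at (363,207), the knob at (340,211), the jug on the stand at (271,213), the batt at (181,229) and the mould at (462,226).

Jug candidates are the one on the stand at (271,213), a smaller one at (288,281) and another smaller one at (196,145). I choose the largest, which stands on the head. For the batt, the candidates are the disc at (181,229), the big plate at (60,375), the pan at (580,165) and the lids at (85,140). I choose (181,229), the one beside the stand. Next I measure and check in one crop.

Run:
```python
from h import *
d=get_image("top");im=d["image"];P=cloud(d);Z=P[...,2]
hsv=cv2.cvtColor(im,cv2.COLOR_BGR2HSV);H,S,V=[hsv[...,i].astype(int) for i in range(3)]
def roi(x0,x1,y0,y1):
    m=np.zeros(Z.shape,bool);m[y0:y1,x0:x1]=1;return m
def blob(m):
    n,l,s,_=cv2.connectedComponentsWithStats(m.astype(np.uint8));k=1+s[1:,4].argmax();return l==k
def pts(m): v,u=np.nonzero(m);return np.c_[u,v].astype(np.float32)
def onplane(p,h): return np.array([ray(d,u,v,h)[:2] for u,v in p])
def cont(m):
    c,_=cv2.findContours(m.astype(np.uint8),cv2.RETR_EXTERNAL,cv2.CHAIN_APPROX_NONE);return max(c,key=len)[:,0,:].astype(float)
def circ(q):
    A=np.c_[2*q,np.ones(len(q))];s=np.linalg.lstsq(A,(q**2).sum(1),rcond=None)[0];return s[:2],np.sqrt(s[2]+s[:2]@s[:2])
# batt
m=blob(roi(130,230,180,280)&(V>120)&(S<80));q=onplane(cont(m),.028)
print("batt",circ(q),np.nanmedian(Z[m]))
# wheel
m=blob(roi(325,402,170,245)&(V>165)&(S<60)&(Z>.085));c=cont(m);q=onplane(c,.104)
cc,r=circ(q);k=abs(np.linalg.norm(q-cc,axis=1)-r)<.004;print("wheel",circ(q[k]),k.mean(),np.nanmedian(Z[m]))
# stand base
m=roi(240,400,175,245)&(Z>.02)&(Z<.045)&(S<90);r_=cv2.minAreaRect(onplane(pts(m),.032).astype(np.float32)*1000);print("base",r_,m.sum())
# knob
m=roi(325,360,195,228)&(V<60)&(Z>.13);print("knob px",pts(m).mean(0),m.sum(),np.nanmedian(Z[m]),onplane([pts(m).mean(0)],.166))
# jug
o=(S>140)&((H<15)|(H>170))&roi(235,310,170,245)
m=o&(Z>.195);X=P[m];print("handle n",m.sum(),"ztop",np.nanpercentile(Z[m],[5,50,95]))
m=o&(Z>np.nanpercentile(Z[m],95)-.012);X=P[m][:,:2];c0=X.mean(0);w,e=np.linalg.eigh(np.cov(X.T));print("bar",c0,e[:,1],X.min(0),X.max(0))
pr=(X-c0)@e[:,1];print("ext",pr.min(),pr.max())
m=o&(Z>.11)&(Z<.19);X=P[m];print("orange mid",X.min(0),X.max(0))
# head disc
m=roi(235,310,175,245)&(V>150)&(S<60)&(Z>.05)&(Z<.08);print("head z",np.nanmedian(Z[m]),m.sum())
c=onplane(cont(m),np.nanmedian(Z[m]));
cv2.imwrite("pics/crop.png",cv2.resize(im[165:290,130:410],None,fx=2.8,fy=2.8,interpolation=cv2.INTER_CUBIC))
```

```text
batt (array([0.50595292, 0.35316262]), np.float64(0.08673571514942546)) 0.028899100770569452
wheel (array([ 0.56324596, -0.10376987]), np.float64(0.056066834145665545)) 0.24092409240924093 0.11064239471688841
base ((557.8630981445312, 0.487945556640625), (129.45181274414062, 346.17822265625), 2.147017240524292) 2773
knob px [338.79593 211.46939] 49 0.16345103588961818 [[ 0.5444431  -0.04221397]]
handle n 252 ztop [0.19856799 0.21827952 0.22272591]
bar [0.54042954 0.11478985] [-0.21891094  0.97574484] [0.52744994 0.07553813] [0.552379   0.15546104]
ext -0.04091553247203615 0.04108562684905852
orange mid [0.48768017 0.06090432 0.1205643 ] [0.62029532 0.1691671  0.18773365]
head z 0.06442939292770966 642
```

View pics/crop.png

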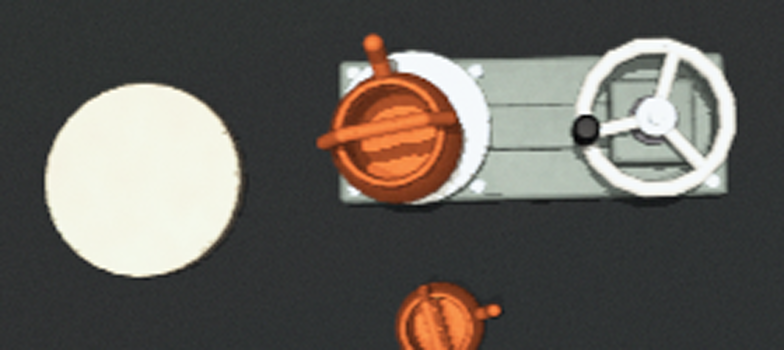

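The crop confirms the choice: largest jug on the head, its bar running (320,142)–(455,118), with the smaller jug at (437,320) left alone. Next I refine the wheel axis and the knob.

Run:
```python
from h import *
def circ(q):
    A=np.c_[2*q,np.ones(len(q))];s=np.linalg.lstsq(A,(q**2).sum(1),rcond=None)[0];return s[:2],np.sqrt(s[2]+s[:2]@s[:2])
for n in("top","scene"):
    d=get_image(n);P=cloud(d);im=d["image"].astype(int);V=im.max(2);S=im.max(2)-im.min(2)
    D=np.linalg.norm(P[...,:2]-[.563,-.104],axis=-1)
    m=(abs(P[...,2]-.107)<.012)&(D<.085)&(V>120)&(S<60)
    hull=cv2.convexHull(np.argwhere(m)[:,::-1].astype(np.int32))[:,0]
    q=np.array([ray(d,u,v,.106)[:2] for u,v in hull]);c,r=circ(q)
    for _ in range(5):
        k=abs(np.linalg.norm(q-c,axis=1)-r)<.003; c,r=circ(q[k])
    print(n,"rim",c,r,k.sum(),len(k))
    m=(P[...,2]>.118)&(P[...,2]<.18)&(V<80)&(D<.1);X=P[m];print("knob",m.sum(),X.min(0),X.max(0),X.mean(0))
    h=(P[...,2]>.115)&(D<.02)&(V>100);print("hub",h.sum(),P[h].mean(0))
    b=(P[...,2]>.208)&(P[...,2]<.24)&(np.linalg.norm(P[...,:2]-[.54,.115],axis=-1)<.05);X=P[b];print("bar",b.sum(),X.min(0),X.max(0),X.mean(0),np.linalg.eigh(np.cov(X[:,:2].T))[1][:,1])
```

```text
top rim [ 0.56265381 -0.10416907] 0.06791012541000205 22 22
knob 75 [ 0.53537243 -0.05198334  0.13455044] [ 0.55742018 -0.03364248  0.17010002] [ 0.54560086 -0.04311645  0.16264427]
hub 92 [ 0.56279828 -0.10340456  0.11804161]
bar 212 [0.52755529 0.07366182 0.20838709] [0.55246322 0.15565218 0.22391759] [0.54050783 0.11428962 0.21829225] [-0.21269403  0.97711885]
scene rim [ 0.5664575  -0.10602848] 0.06893369762552157 22 22
knob 140 [ 0.53933541 -0.05810177  0.11976651] [ 0.56285129 -0.03593209  0.16784732] [ 0.55580495 -0.04771764  0.14851559]
hub 31 [ 0.56647165 -0.10645141  0.11783833]
bar 135 [0.53301171 0.07126111 0.20857347] [0.55696513 0.1535055  0.2215543 ] [0.54574989 0.10933947 0.21546442] [-0.20645449  0.9784562 ]
```

```bash
python3 -m jog '[{"tx":26,"ty":44,"gripper":60},{"tx":26,"ty":44},{"tx":26,"ty":44},{"tx":26,"ty":44},{"tx":26,"ty":44},{"tx":26,"ty":44},{"tx":26,"ty":44},{"tx":26,"ty":44},{"tx":26,"ty":44},{"tx":26,"ty":44},{"tx":26,"ty":44},{"tx":24,"ty":50}]'
```

```text
validation failed for argument at $[0]...
```

```bash
python3 -m jog '[{"tz":0},{"tz":-15},{"tz":-10}]'
python3 - <<'E'
from h import *
o=manip.get_obs();print(o["joint_pos"].round(3),o["position"])
d=get_image("wrist");cv2.imwrite("pics/w1.png",d["image"]);P=cloud(d);im=d["image"]
m=(abs(P[...,2]-.164)<.006)&(im.max(2)<80)&(np.linalg.norm(P[...,:2]-[.546,-.043],axis=-1)<.03);print(m.sum(),np.argwhere(m).mean(0),P[m].mean(0) if m.any() else 0)
E
```

```text
[-0.924  0.385  0.007 -0.    -1.194 -0.259] [ 0.23627487 -0.5783444   0.23878472]
0 [nan nan] 0validation failed for argument at $[0]...
<stdin>:4: RuntimeWarning: Mean of empty slice.
  ret = um.true_divide(
```

View pics/w1.png

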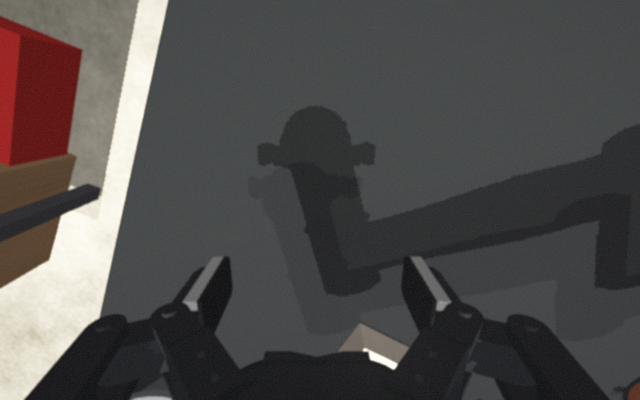

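The arm hasn't moved: the wrist view shows only table and shadow, with the fingers at (210,285) and (430,285). The rows were refused, probably because each one needs all its keys.

```bash
python3 -m jog '[{"tx":26,"ty":44,"tz":0,"turn":0,"gripper":60}]'
```

```text
time_s: 0.42
position: [0.2616, -0.5357, 0.2383]
tool_rot: [0.599, -3.083, -0.001]
force: [0.6, 0.3, 0.1]
width: 0.818
gripper_force: 0.0
```

```bash
python3 -m jog '[{"tx":26,"ty":45,"tz":0,"turn":0,"gripper":60},{"tx":26,"ty":45,"tz":0,"turn":0,"gripper":60},{"tx":26,"ty":45,"tz":0,"turn":0,"gripper":60},{"tx":26,"ty":45,"tz":0,"turn":0,"gripper":60},{"tx":26,"ty":45,"tz":0,"turn":0,"gripper":60},{"tx":26,"ty":45,"tz":0,"turn":0,"gripper":60},{"tx":26,"ty":45,"tz":0,"turn":0,"gripper":60},{"tx":26,"ty":45,"tz":0,"turn":0,"gripper":60},{"tx":26,"ty":45,"tz":0,"turn":0,"gripper":60},{"tx":26,"ty":45,"tz":0,"turn":0,"gripper":60},{"tx":24,"ty":41,"tz":0,"turn":0,"gripper":60},{"tx":0,"ty":0,"tz":0,"turn":0,"gripper":60}]'
python3 - <<'E'
from h import *
o=manip.get_obs();print(o["joint_pos"].round(3),o["position"])
d=get_image("wrist");cv2.imwrite("pics/w2.png",d["image"]);P=cloud(d);im=d["image"]
m=(abs(P[...,2]-.164)<.006)&(im.max(2)<80)&(np.linalg.norm(P[...,:2]-[.546,-.043],axis=-1)<.03);print(m.sum(),np.argwhere(m).mean(0),P[m].mean(0),P[m].min(0),P[m].max(0))
E
```

```text
time_s: 1.92
position: [0.5477, -0.041, 0.2389]
tool_rot: [-0.611, 3.082, 0.0]
force: [-0.9, -1.5, 0.4]
width: 0.703
gripper_force: 0.0
[ 0.22   0.256 -0.18  -0.    -1.134 -1.4  ] [ 0.54768321 -0.04102965  0.23889314]
666 [210.14114114 313.37987988] [ 0.54507479 -0.04513208  0.16541269] [ 0.53575965 -0.05581819  0.158143  ] [ 0.5565921  -0.03380567  0.16842698]
```

View pics/w2.png

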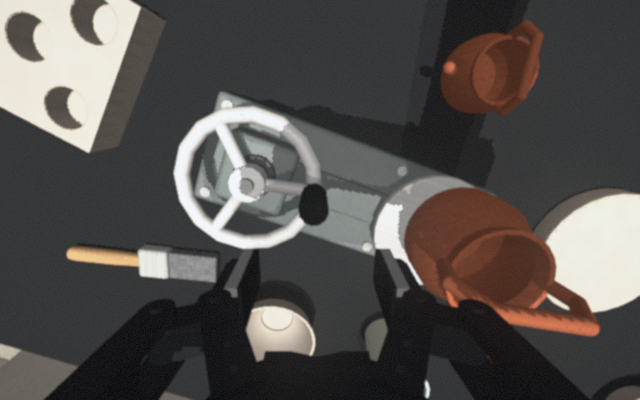

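The wrist view shows the knob at (313,205) on its spoke, with the jug clear on the right. It places the knob at about (0.545,-0.045), which agrees with the fixed views. I descend and grip lightly.

```bash
python3 -m jog '[{"tx":-2,"ty":-3,"tz":-30,"turn":0,"gripper":60},{"tx":0,"ty":0,"tz":-30,"turn":0,"gripper":60},{"tx":0,"ty":0,"tz":-30,"turn":0,"gripper":60},{"tx":0,"ty":0,"tz":-20,"turn":0,"gripper":60},{"tx":0,"ty":0,"tz":0,"turn":0,"gripper":10},{"tx":0,"ty":0,"tz":0,"turn":0,"gripper":10},{"tx":0,"ty":0,"tz":0,"turn":0,"gripper":10},{"tx":0,"ty":0,"tz":0,"turn":0,"gripper":10},{"tx":0,"ty":0,"tz":0,"turn":0,"gripper":10},{"tx":0,"ty":0,"tz":0,"turn":0,"gripper":10}]' 30
```

```text
time_s: 3.22
position: [0.5444, -0.0454, 0.1306]
tool_rot: [-0.605, 3.081, 0.003]
force: [-1.9, 6.0, -0.2]
width: 0.272
gripper_force: 29.7
```

Run:
```python
import numpy as np
a=np.radians(108.6-20*np.arange(25));p=62*np.c_[np.cos(a),np.sin(a)];q=p.round().astype(int)
print((np.diff(p,axis=0)).round(1).tolist())
```

```text
[[21.3, 3.2], [21.1, -4.3], [18.4, -11.2], [13.4, -16.8], [6.9, -20.4], [-0.5, -21.5], [-7.9, -20.0], [-14.2, -16.2], [-18.9, -10.3], [-21.3, -3.2], [-21.1, 4.3], [-18.4, 11.2], [-13.4, 16.8], [-6.9, 20.4], [0.5, 21.5], [7.9, 20.0], [14.2, 16.2], [18.9, 10.3], [21.3, 3.2], [21.1, -4.3], [18.4, -11.2], [13.4, -16.8], [6.9, -20.4], [-0.5, -21.5]]
```

```bash
python3 -m jog '[{"tx":10.5,"ty":2.4,"tz":0,"turn":0,"gripper":10},{"tx":10.8,"ty":0.8,"tz":0,"turn":0,"gripper":10},{"tx":10.8,"ty":-1.2,"tz":0,"turn":0,"gripper":10},{"tx":10.3,"ty":-3.1,"tz":0,"turn":0,"gripper":10}]'; python3 -m jog '[{"tx":18.4,"ty":-11.2,"tz":0,"turn":0,"gripper":10},{"tx":13.4,"ty":-16.8,"tz":0,"turn":0,"gripper":10}]'
```

```text
time_s: 3.72
position: [0.5868, -0.0495, 0.1305]
tool_rot: [0.605, -3.081, 0.003]
force: [-7.3, -5.7, 6.8]
width: 0.274
gripper_force: 30.4
time_s: 3.98
position: [0.6157, -0.0782, 0.1304]
tool_rot: [0.603, -3.073, 0.002]
force: [-16.8, -3.3, 14.5]
width: 0.273
gripper_force: 31.3
```

```bash
python3 -m jog '[{"tx":-2,"ty":0,"tz":0,"turn":0,"gripper":10},{"tx":0,"ty":0,"tz":0,"turn":0,"gripper":10}]'
```

```text
time_s: 4.22
position: [0.6157, -0.0786, 0.1305]
tool_rot: [0.603, -3.08, 0.004]
force: [-7.2, -6.0, 6.7]
width: 0.271
gripper_force: 30.4
```

Run:
```python
import numpy as np
from scipy.optimize import least_squares
p=np.array([[544.4,-45.4],[586.8,-49.5],[615.7,-78.4]])
c=least_squares(lambda c:np.hypot(*(p-c).T)-62,[564,-105]).x
print(c,np.hypot(*(p-c).T),np.degrees(np.arctan2(*(p-c).T[::-1])))
```

```text
[ 559.91503945 -105.40519869] [61.97854725 62.03380002 61.97775875] [104.49699273  64.31697351  25.83137386]
```

Run:
```python
import numpy as np
a=np.radians(25.8-20*np.arange(20));p=62*np.c_[np.cos(a),np.sin(a)]
print((np.diff(p,axis=0)).round(1).tolist())
```

```text
[[5.9, -20.7], [-1.6, -21.5], [-8.8, -19.6], [-15.0, -15.4], [-19.4, -9.4], [-21.4, -2.2], [-20.9, 5.3], [-17.8, 12.1], [-12.6, 17.5], [-5.9, 20.7], [1.6, 21.5], [8.8, 19.6], [15.0, 15.4], [19.4, 9.4], [21.4, 2.2], [20.9, -5.3], [17.8, -12.1], [12.6, -17.5], [5.9, -20.7]]
```

```bash
python3 -m jog '[{"tx":4.5,"ty":-20.5,"tz":0,"turn":0,"gripper":10},{"tx":-1.6,"ty":-21.5,"tz":0,"turn":0,"gripper":10},{"tx":-8.8,"ty":-19.6,"tz":0,"turn":0,"gripper":10}]';python3 -m jog '[{"tx":-15,"ty":-15.4,"tz":0,"turn":0,"gripper":10},{"tx":-19.4,"ty":-9.4,"tz":0,"turn":0,"gripper":10},{"tx":-21.4,"ty":-2.2,"tz":0,"turn":0,"gripper":10}]'
```

```text
time_s: 4.6
position: [0.6126, -0.1375, 0.1305]
tool_rot: [-0.605, 3.078, -0.0]
force: [-2.7, 5.8, 6.4]
width: 0.275
gripper_force: 30.5
time_s: 4.97
position: [0.557, -0.1673, 0.1305]
tool_rot: [-0.604, 3.077, -0.008]
force: [3.8, -1.9, 3.8]
width: 0.272
gripper_force: 30.8
```

```bash
python3 -m jog '[{"tx":-20.9,"ty":5.3,"tz":0,"turn":0,"gripper":10},{"tx":-17.8,"ty":12.1,"tz":0,"turn":0,"gripper":10},{"tx":-12.6,"ty":17.5,"tz":0,"turn":0,"gripper":10},{"tx":-5.9,"ty":20.7,"tz":0,"turn":0,"gripper":10}]';python3 -m jog '[{"tx":1.6,"ty":21.5,"tz":0,"turn":0,"gripper":10},{"tx":8.8,"ty":19.6,"tz":0,"turn":0,"gripper":10},{"tx":15.0,"ty":15.4,"tz":0,"turn":0,"gripper":10}]'
```

```text
time_s: 5.48
position: [0.4975, -0.1103, 0.1305]
tool_rot: [-0.604, 3.081, -0.004]
force: [3.7, -4.1, 1.6]
width: 0.272
gripper_force: 30.6
time_s: 5.85
position: [0.5248, -0.0534, 0.1306]
tool_rot: [-0.607, 3.08, -0.006]
force: [7.2, -17.0, -0.6]
width: 0.272
gripper_force: 30.6
```

```bash
python3 -m jog '[{"tx":19.4,"ty":7.5,"tz":0,"turn":0,"gripper":10},{"tx":21.4,"ty":2.2,"tz":0,"turn":0,"gripper":10},{"tx":20.9,"ty":-5.3,"tz":0,"turn":0,"gripper":10},{"tx":17.8,"ty":-12.1,"tz":0,"turn":0,"gripper":10},{"tx":0,"ty":0,"tz":0,"turn":0,"gripper":10}]'; python3 -m jog '[{"tx":6.8,"ty":-8.5,"tz":0,"turn":0,"gripper":10},{"tx":5.8,"ty":-9.1,"tz":0,"turn":0,"gripper":10},{"tx":0,"ty":0,"tz":0,"turn":0,"gripper":10}]'
```

```text
time_s: 6.48
position: [0.6039, -0.062, 0.1305]
tool_rot: [-0.604, 3.082, -0.004]
force: [-1.0, -4.7, 7.3]
width: 0.273
gripper_force: 31.6
time_s: 6.85
position: [0.6156, -0.0789, 0.1305]
tool_rot: [-0.605, 3.083, -0.003]
force: [-1.7, -3.7, 7.4]
width: 0.27
gripper_force: 31.6
```

```bash
python3 -m jog '[{"tx":3,"ty":-7.5,"tz":0,"turn":0,"gripper":10},{"tx":2.3,"ty":-8,"tz":0,"turn":0,"gripper":10},{"tx":0,"ty":0,"tz":0,"turn":0,"gripper":10}]'; python3 -m jog '[{"tx":0.5,"ty":-3,"tz":0,"turn":0,"gripper":10},{"tx":0,"ty":0,"tz":0,"turn":0,"gripper":10}]';  python3 -m jog '[{"tx":0.3,"ty":-3,"tz":0,"turn":0,"gripper":10},{"tx":0,"ty":0,"tz":0,"turn":0,"gripper":10}]'
```

```text
time_s: 7.22
position: [0.6205, -0.094, 0.1305]
tool_rot: [0.605, -3.082, 0.002]
force: [-3.9, -1.8, 8.3]
width: 0.265
gripper_force: 31.7
time_s: 7.48
position: [0.6209, -0.0964, 0.1305]
tool_rot: [0.605, -3.082, 0.001]
force: [-3.0, 0.6, 8.1]
width: 0.273
gripper_force: 31.7
time_s: 7.72
position: [0.6212, -0.0992, 0.1305]
tool_rot: [0.606, -3.083, 0.0]
force: [-2.3, 0.4, 8.6]
width: 0.27
gripper_force: 31.7
```

```bash
for i in 1; do python3 -m jog '[{"tx":0.2,"ty":-2.5,"tz":0,"turn":0,"gripper":10},{"tx":0,"ty":0,"tz":0,"turn":0,"gripper":10}]'; done; python3 -m jog '[{"tx":0,"ty":-1.5,"tz":0,"turn":0,"gripper":10},{"tx":0,"ty":0,"tz":0,"turn":0,"gripper":10}]'; python3 -m jog '[{"tx":0,"ty":-1.5,"tz":0,"turn":0,"gripper":10},{"tx":0,"ty":0,"tz":0,"turn":0,"gripper":10}]'
```

```text
time_s: 7.98
position: [0.6214, -0.1016, 0.1305]
tool_rot: [0.606, -3.083, 0.0]
force: [-3.3, 1.4, 8.1]
width: 0.275
gripper_force: 31.7
time_s: 8.22
position: [0.6215, -0.1029, 0.1305]
tool_rot: [-0.606, 3.082, 0.0]
force: [-3.6, 2.1, 7.6]
width: 0.27
gripper_force: 31.7
time_s: 8.48
position: [0.6215, -0.103, 0.1305]
tool_rot: [-0.606, 3.082, 0.003]
force: [-4.2, 7.4, 9.1]
width: 0.272
gripper_force: 31.9
```

```bash
python3 -m jog '[{"tx":0,"ty":-1.5,"tz":0,"turn":0,"gripper":10},{"tx":0,"ty":0,"tz":0,"turn":0,"gripper":10},{"tx":0,"ty":0,"tz":0,"turn":0,"gripper":10}]'
```

```text
time_s: 8.85
position: [0.6215, -0.1031, 0.1305]
tool_rot: [-0.607, 3.081, 0.005]
force: [-4.2, 11.1, 9.7]
width: 0.269
gripper_force: 32.1
```

Run:
```python
import numpy as np
a=np.radians(2.3+15*np.arange(7));p=62*np.c_[np.cos(a),np.sin(a)]
print((np.diff(p,axis=0)).round(1).tolist(), p[-1]+[559.9,-105.4])
```

```text
[[-2.8, 15.9], [-6.8, 14.7], [-10.4, 12.4], [-13.2, 9.3], [-15.2, 5.6], [-16.1, 1.5]] [557.41182886 -43.4499475 ]
```

```bash
python3 -m jog '[{"tx":0,"ty":-1,"tz":0,"turn":0,"gripper":10},{"tx":0,"ty":0,"tz":0,"turn":0,"gripper":10},{"tx":0,"ty":0,"tz":0,"turn":0,"gripper":10},{"tx":0,"ty":0,"tz":0,"turn":0,"gripper":10}]'; python3 -m jog '[{"tx":-0.5,"ty":4,"tz":0,"turn":0,"gripper":10},{"tx":-2.8,"ty":15.9,"tz":0,"turn":0,"gripper":10},{"tx":-6.8,"ty":14.7,"tz":0,"turn":0,"gripper":10},{"tx":-10.4,"ty":12.4,"tz":0,"turn":0,"gripper":10},{"tx":-13.2,"ty":9.3,"tz":0,"turn":0,"gripper":10},{"tx":-15.2,"ty":5.6,"tz":0,"turn":0,"gripper":10},{"tx":-16.1,"ty":1.5,"tz":0,"turn":0,"gripper":10},{"tx":0,"ty":0,"tz":0,"turn":0,"gripper":10},{"tx":0,"ty":0,"tz":0,"turn":0,"gripper":10}]'
```

```text
time_s: 9.35
position: [0.6215, -0.1032, 0.1305]
tool_rot: [-0.607, 3.081, 0.007]
force: [-5.0, 13.8, 10.9]
width: 0.275
gripper_force: 32.2
time_s: 10.48
position: [0.5562, -0.0434, 0.1305]
tool_rot: [-0.606, 3.082, 0.0]
force: [-2.2, -0.0, 8.9]
width: 0.27
gripper_force: 32.0
```

```bash
python3 -m jog '[{"tx":0,"ty":0,"tz":0,"turn":0,"gripper":50},{"tx":0,"ty":0,"tz":0,"turn":0,"gripper":50},{"tx":0,"ty":0,"tz":0,"turn":0,"gripper":50},{"tx":0,"ty":0,"tz":20,"turn":0,"gripper":50},{"tx":0,"ty":0,"tz":40,"turn":0,"gripper":50},{"tx":0,"ty":0,"tz":50,"turn":0,"gripper":50},{"tx":0,"ty":0,"tz":40,"turn":0,"gripper":50},{"tx":0,"ty":0,"tz":0,"turn":0,"gripper":50}]'
python3 - <<'E'
from h import *
def circ(q):
    A=np.c_[2*q,np.ones(len(q))];s=np.linalg.lstsq(A,(q**2).sum(1),rcond=None)[0];return s[:2],np.sqrt(s[2]+s[:2]@s[:2])
for n in("top","scene","wrist"):
    d=get_image(n);P=cloud(d);im=d["image"].astype(int);V=im.max(2);o=(im[...,2]-im[...,0]>45)
    D=np.linalg.norm(P[...,:2]-[.54,.115],axis=-1)
    b=o&(P[...,2]>.203)&(P[...,2]<.225)&(D<.06)
    if b.sum()>10:
        X=P[b];c=X.mean(0);e=np.linalg.eigh(np.cov(X[:,:2].T))[1][:,1];t=(X[:,:2]-c[:2])@e;print(n,"bar",b.sum(),c,e,t.min(),t.max(),"mid",c[:2]+e*(t.min()+t.max())/2,"z",np.percentile(X[:,2],[50,95]))
    k=(P[...,2]>.118)&(P[...,2]<.18)&(V<80)&(np.linalg.norm(P[...,:2]-[.56,-.05],axis=-1)<.06)
    if k.any():print("knob",k.sum(),P[k].mean(0))
    w=(abs(P[...,2]-.028)<.01)&(V>110)&(np.linalg.norm(P[...,:2]-[.506,.353],axis=-1)<.12)
    if w.sum()>500:
        hu=cv2.convexHull(np.argwhere(w)[:,::-1].astype(np.int32))[:,0];print("batt",circ(np.array([ray(d,u,v,.028)[:2] for u,v in hu])))
    if n=="top": cv2.imwrite("pics/t3.png",cv2.resize(d["image"][150:300,130:410],None,fx=2.8,fy=2.8))
E
```

```text
time_s: 11.48
position: [0.5581, -0.0435, 0.2829]
tool_rot: [-0.604, 3.075, -0.001]
force: [0.4, -0.1, 0.2]
width: 0.585
gripper_force: 0.0
batt (array([0.50550685, 0.35169681]), np.float64(0.08698959758630775))
scene bar 130 [0.5456461  0.10987257 0.20956344] [-0.1936472   0.98107123] -0.03894108735098922 0.04297934506708808 mid [0.5452551  0.11185348] z [0.21000838 0.21369939]
knob 152 [ 0.56726975 -0.04573801  0.14770464]
batt (array([0.5126245 , 0.34574719]), np.float64(0.08909667738827812))
wrist bar 1484 [0.54101788 0.10797512 0.21208525] [-0.21776931  0.97600027] -0.03673088312351276 0.04294863806396765 mid [0.54034086 0.11100938] z [0.21299121 0.21489168]
knob 694 [ 0.55545282 -0.04416289  0.15788677]
batt (array([0.50636172, 0.3501461 ]), np.float64(0.08791244164769968))
```

View pics/t3.png

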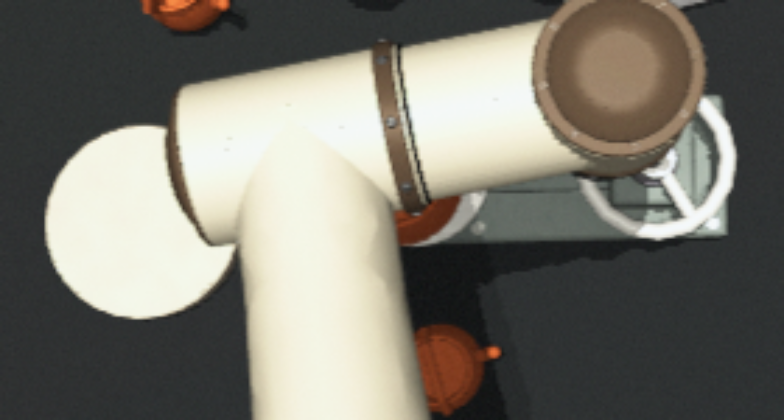

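The arm hides the jug from above, but the batt at (140,220) and the wheel at (655,150) are unmoved. The scene and wrist views place the knob a quarter turn off the stop. I go to the jug bar with a 1.4 rad turn.

```bash
python3 -m jog '[{"tx":-2.4,"ty":19.4,"tz":0,"turn":0.175,"gripper":45},{"tx":-2.4,"ty":19.4,"tz":0,"turn":0.175,"gripper":45},{"tx":-2.4,"ty":19.4,"tz":0,"turn":0.175,"gripper":45},{"tx":-2.4,"ty":19.4,"tz":0,"turn":0.175,"gripper":45},{"tx":-2.4,"ty":19.4,"tz":0,"turn":0.175,"gripper":45},{"tx":-2.4,"ty":19.4,"tz":0,"turn":0.175,"gripper":45},{"tx":-2.4,"ty":19.4,"tz":0,"turn":0.175,"gripper":45},{"tx":-2.4,"ty":19.4,"tz":0,"turn":0.175,"gripper":45},{"tx":0,"ty":0,"tz":0,"turn":0,"gripper":45},{"tx":0,"ty":0,"tz":0,"turn":0,"gripper":45}]'
python3 - <<'E'
from h import *
from scipy.spatial.transform import Rotation as R
o=manip.get_obs();print(o["joint_pos"].round(2),R.from_rotvec(o["tool_rot"]).as_matrix().round(3).tolist())
d=get_image("wrist");P=cloud(d);im=d["image"].astype(int);ob=(im[...,2]-im[...,0]>45)
b=ob&(P[...,2]>.203)&(P[...,2]<.225)&(np.linalg.norm(P[...,:2]-[.54,.112],axis=-1)<.06)
X=P[b];c=X.mean(0);e=np.linalg.eigh(np.cov(X[:,:2].T))[1][:,1];t=(X[:,:2]-c[:2])@e;print("bar",b.sum(),c,e,"mid",c[:2]+e*(t.min()+t.max())/2,np.percentile(X[:,2],95))
E
```

```text
time_s: 12.88
position: [0.5369, 0.1112, 0.2782]
tool_rot: [2.445, -1.969, -0.001]
force: [-0.6, 0.2, -0.4]
width: 0.527
gripper_force: 0.0
[ 0.5   0.23 -0.12 -0.   -1.23 -0.28] [[0.213, -0.977, -0.002], [-0.977, -0.213, -0.001], [0.001, 0.002, -1.0]]
bar 1603 [0.5425826  0.10831969 0.21258283] [-0.2106973   0.97755135] mid [0.54161195 0.11282309] 0.21498814153735615
```

```bash
python3 -m jog '[{"tx":3,"ty":1,"tz":-25,"turn":0,"gripper":45},{"tx":0,"ty":0,"tz":-25,"turn":0,"gripper":45},{"tx":0,"ty":0,"tz":-20,"turn":0,"gripper":45},{"tx":0,"ty":0,"tz":-12,"turn":0,"gripper":45},{"tx":0,"ty":0,"tz":0,"turn":0,"gripper":45}]'; python3 -m jog '[{"tx":0,"ty":0,"tz":0,"turn":0,"gripper":2},{"tx":0,"ty":0,"tz":0,"turn":0,"gripper":2},{"tx":0,"ty":0,"tz":0,"turn":0,"gripper":2},{"tx":0,"ty":0,"tz":0,"turn":0,"gripper":2},{"tx":0,"ty":0,"tz":0,"turn":0,"gripper":2},{"tx":0,"ty":0,"tz":0,"turn":0,"gripper":2}]' 50
```

```text
time_s: 13.55
position: [0.54, 0.1121, 0.1966]
tool_rot: [2.447, -1.968, -0.001]
force: [0.0, 1.1, 0.4]
width: 0.529
gripper_force: 0.0
time_s: 14.3
position: [0.5412, 0.1129, 0.1983]
tool_rot: [-2.448, 1.966, -0.003]
force: [3.2, 0.8, 5.3]
width: 0.12
gripper_force: 49.1
```

```bash
python3 -m jog '[{"tx":0,"ty":0,"tz":3,"turn":0,"gripper":2},{"tx":0,"ty":0,"tz":5,"turn":0,"gripper":2},{"tx":0,"ty":0,"tz":8,"turn":0,"gripper":2},{"tx":0,"ty":0,"tz":10,"turn":0,"gripper":2},{"tx":0,"ty":0,"tz":10,"turn":0,"gripper":2},{"tx":0,"ty":0,"tz":4,"turn":0,"gripper":2},{"tx":0,"ty":0,"tz":0,"turn":0,"gripper":2},{"tx":0,"ty":0,"tz":0,"turn":0,"gripper":2}]'
python3 - <<'E'
from h import *
print(manip.get_obs()["moment"])
d=get_image("scene");cv2.imwrite("pics/s4.png",cv2.resize(d["image"][60:260,220:480],None,fx=2.8,fy=2.8))
E
```

```text
time_s: 15.3
position: [0.5399, 0.1125, 0.2369]
tool_rot: [2.448, -1.968, -0.001]
force: [0.8, 0.4, -6.1]
width: 0.118
gripper_force: 48.7
[-0.07397871  0.04576541 -0.02602292]
```

View pics/s4.png

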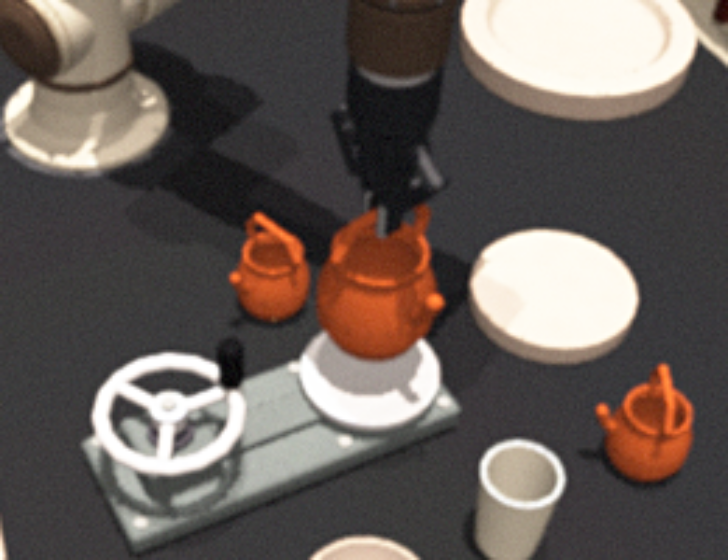

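Jug lifted: it hangs upright at (380,290) in the crop, clear of the head, with the wheel and the rest undisturbed. I carry it over to the batt.

```bash
python3 -m jog '[{"tx":-1,"ty":8,"tz":0,"turn":0,"gripper":2},{"tx":-2,"ty":16,"tz":0,"turn":0,"gripper":2},{"tx":-3,"ty":22,"tz":0,"turn":0,"gripper":2},{"tx":-4,"ty":26,"tz":0,"turn":0,"gripper":2},{"tx":-4,"ty":26,"tz":0,"turn":0,"gripper":2},{"tx":-4,"ty":26,"tz":0,"turn":0,"gripper":2},{"tx":-4,"ty":26,"tz":0,"turn":0,"gripper":2},{"tx":-4,"ty":26,"tz":0,"turn":0,"gripper":2},{"tx":-4,"ty":24,"tz":0,"turn":0,"gripper":2},{"tx":-3,"ty":20,"tz":0,"turn":0,"gripper":2},{"tx":-2,"ty":12,"tz":0,"turn":0,"gripper":2},{"tx":0,"ty":5.5,"tz":0,"turn":0,"gripper":2}]'; python3 -m jog '[{"tx":0,"ty":0,"tz":0,"turn":0,"gripper":2},{"tx":0,"ty":0,"tz":0,"turn":0,"gripper":2},{"tx":0,"ty":0,"tz":-10,"turn":0,"gripper":2},{"tx":0,"ty":0,"tz":-14,"turn":0,"gripper":2},{"tx":0,"ty":0,"tz":-14,"turn":0,"gripper":2},{"tx":0,"ty":0,"tz":-10,"turn":0,"gripper":2},{"tx":0,"ty":0,"tz":-6,"turn":0,"gripper":2},{"tx":0,"ty":0,"tz":-4,"turn":0,"gripper":2},{"tx":0,"ty":0,"tz":-2,"turn":0,"gripper":2},{"tx":0,"ty":0,"tz":0,"turn":0,"gripper":2},{"tx":0,"ty":0,"tz":0,"turn":0,"gripper":2}]'
python3 - <<'E'
from h import *
d=get_image("scene");cv2.imwrite("pics/s5.png",cv2.resize(d["image"][60:260,220:480],None,fx=2.8,fy=2.8))
E
```

```text
time_s: 16.85
position: [0.5051, 0.3507, 0.2371]
tool_rot: [2.449, -1.967, -0.0]
force: [1.0, -0.1, -4.3]
width: 0.12
gripper_force: 48.7
time_s: 18.23
position: [0.5054, 0.3503, 0.1777]
tool_rot: [-2.448, 1.967, -0.0]
force: [-0.2, 0.2, -5.5]
width: 0.117
gripper_force: 48.7
```

View pics/s5.png

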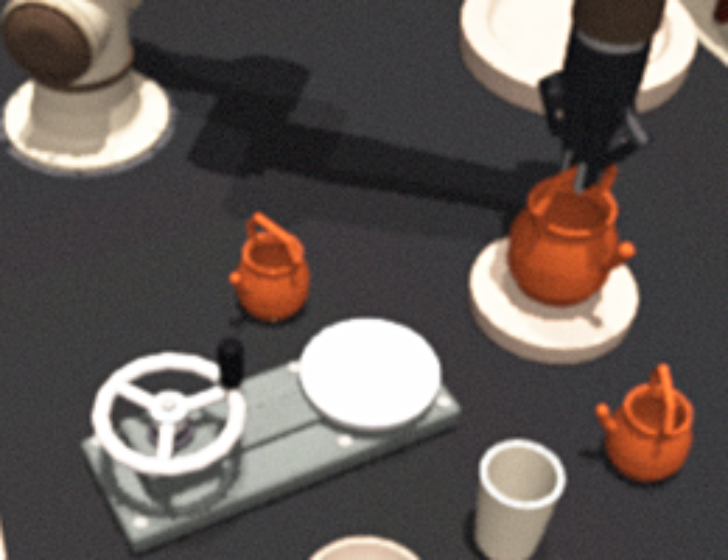

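The jug is over the batt at (562,275) in the crop, upright and just above the surface. I lower it gently until it touches.

```bash
python3 -m jog '[{"tx":0,"ty":0,"tz":-2,"turn":0,"gripper":2},{"tx":0,"ty":0,"tz":-2,"turn":0,"gripper":2},{"tx":0,"ty":0,"tz":-1.5,"turn":0,"gripper":2},{"tx":0,"ty":0,"tz":0,"turn":0,"gripper":2}]'; for i in 1; do python3 -m jog '[{"tx":0,"ty":0,"tz":-1,"turn":0,"gripper":2},{"tx":0,"ty":0,"tz":-1,"turn":0,"gripper":2},{"tx":0,"ty":0,"tz":0,"turn":0,"gripper":2}]'; done
```

```text
time_s: 18.77
position: [0.5052, 0.3501, 0.1715]
tool_rot: [2.448, -1.967, -0.0]
force: [0.1, -0.0, -5.8]
width: 0.119
gripper_force: 48.7
time_s: 19.15
position: [0.5052, 0.3501, 0.1697]
tool_rot: [2.449, -1.968, -0.0]
force: [0.6, -1.0, -5.6]
width: 0.118
gripper_force: 48.7
```

```bash
python3 -m jog '[{"tx":0,"ty":0,"tz":-1,"turn":0,"gripper":2},{"tx":0,"ty":0,"tz":0,"turn":0,"gripper":2}]'
```

```text
time_s: 19.4
position: [0.5054, 0.3502, 0.1689]
tool_rot: [-2.449, 1.968, -0.0]
force: [-0.0, 0.6, -4.5]
width: 0.119
gripper_force: 48.8
```

```bash
python3 -m jog '[{"tx":0,"ty":0,"tz":-0.7,"turn":0,"gripper":2},{"tx":0,"ty":0,"tz":0,"turn":0,"gripper":2}]'; python3 -m jog '[{"tx":0,"ty":0,"tz":-0.7,"turn":0,"gripper":2},{"tx":0,"ty":0,"tz":0,"turn":0,"gripper":2}]'
```

```text
time_s: 19.65
position: [0.5056, 0.3502, 0.1688]
tool_rot: [-2.448, 1.967, -0.001]
force: [0.8, -1.6, -1.3]
width: 0.118
gripper_force: 49.2
time_s: 19.9
position: [0.5057, 0.3502, 0.1688]
tool_rot: [-2.448, 1.966, -0.001]
force: [-0.3, -1.7, 4.7]
width: 0.121
gripper_force: 49.7
```

```bash
python3 -m jog '[{"tx":0,"ty":0,"tz":0.5,"turn":0,"gripper":2},{"tx":0,"ty":0,"tz":0,"turn":0,"gripper":14},{"tx":0,"ty":0,"tz":0,"turn":0,"gripper":25},{"tx":0,"ty":0,"tz":0,"turn":0,"gripper":45},{"tx":0,"ty":0,"tz":0,"turn":0,"gripper":45},{"tx":0,"ty":0,"tz":0,"turn":0,"gripper":45},{"tx":0,"ty":0,"tz":0,"turn":0,"gripper":45}]' 20; python3 -m jog '[{"tx":0,"ty":0,"tz":8,"turn":0,"gripper":45},{"tx":0,"ty":0,"tz":15,"turn":0,"gripper":45},{"tx":0,"ty":0,"tz":30,"turn":0,"gripper":45},{"tx":0,"ty":0,"tz":40,"turn":0,"gripper":45},{"tx":0,"ty":0,"tz":30,"turn":0,"gripper":45},{"tx":0,"ty":0,"tz":0,"turn":0,"gripper":45}]'
python3 - <<'E'
from h import *
d=get_image("scene");cv2.imwrite("pics/s6.png",cv2.resize(d["image"][60:260,220:480],None,fx=2.8,fy=2.8))
E
```

```text
time_s: 20.78
position: [0.5053, 0.3502, 0.1679]
tool_rot: [-2.449, 1.968, -0.0]
force: [0.9, 0.8, 0.6]
width: 0.528
gripper_force: 0.0
time_s: 21.52
position: [0.5064, 0.351, 0.2956]
tool_rot: [-2.443, 1.962, -0.002]
force: [-0.0, -1.6, -0.6]
width: 0.526
gripper_force: 0.0
```

View pics/s6.png

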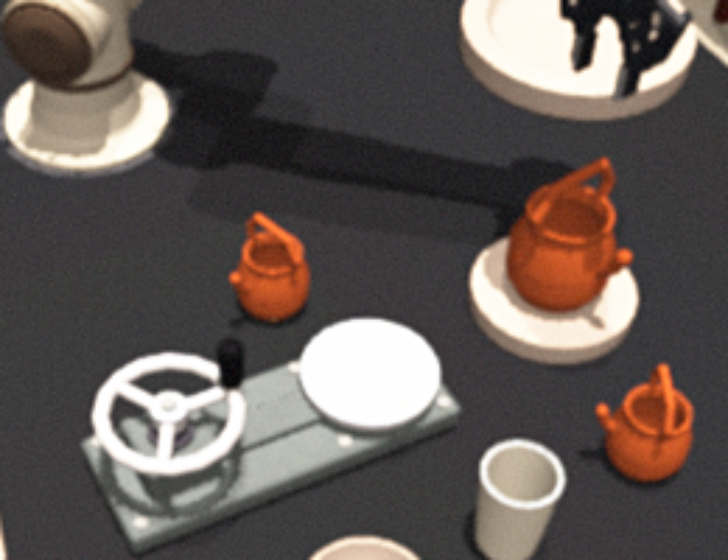

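The jug stands upright on the batt at (565,255), fully inside its edge. The gripper is clear, and the knob at (231,362) is unmoved.

```bash
python3 -c "
from cell import order
print(order.job_done())"
```

```text
the job is handed in; nothing more can be done
None
```

The job is handed in: I wound the wheel to its bottom stop, held there at about 14 N, backed it off a quarter turn (about 91°), and set the largest jug upright on the batt and let go at 21.5 s of the 64 s allowed; the verdict wasn't shown.

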